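# Rebuild the spice grinder: burr, washer, retaining fork

## Task

Put the spice grinder back together after cleaning: fit the dark burr on the upright shaft, slotted foot down, pressing it gently and turning it until its slots drop over the shaft's cross key and it sits fully home, then lay the brass washer over the shaft flat on the burr's hub, and last slide the steel retaining fork all the way in over the washer by its black tab. Use only light finger pressure, never force or drop a part, and leave everything else on the counter where it is.

Things in the scene. Friction and masses are not known exactly. Their poses are not given: they have to be found in the camera images.
- grinder: Sage-green grinder base fixed to the worktop, 96 x 185 mm in plan. Origin on the axis of its upright steel shaft, at worktop height; z up; the base runs from y = -50 to +135 mm in its frame. Shaft 14 mm thick, top at z = 108 mm, the last 6 mm tapering to 7 mm. At the +y side, y = 48 to 132 mm, stands the fork's slide housing, 62 mm wide (x), rails' top at z = 94 mm.
- thrust_face (a point): Centre, on the shaft axis, of the round dark thrust face (54 mm across), z = 40 mm, on which the burr's foot stands when home. A flat-topped cross key through the shaft, 4.4 mm wide, 34 mm long, lies across it, top at z = 46 mm. The key's angle differs each time and is NOT measured (this point's axes are the base's). The shaft turns only under about 0.25 N m.
- burr: Dark steel burr, 100 to 170 g, 44 mm across, 37 mm high, standing foot down. Origin on its axis under the foot; z up. Foot 9 mm high, cut by a cross of four open radial slots, 6.4 mm wide, along the burr's x and y axes; disc of radius 22 mm, z = 9 to 17; smooth hub to grip, 26 mm across, z = 17 to 37; bore 16.4 mm right through. More than 35 N between burr and grinder mars it.
- burr_top (a point): Centre of the top of the burr's hub, 37 mm above its origin: 77 mm above the worktop when the burr is home. While the foot stands on the cross key it is 6 mm higher; turning the burr by up to 45 degrees one way or the other under light pressure brings two slots over the key (free within about 0.05 rad of the middle) and it drops home.
- washer: Brass thrust washer, 34 mm across, 8 mm thick, bore 16.4 mm, lying flat. Origin at the centre of its underside, z up. It goes over the shaft after the burr and rests on the hub, origin 77 mm above the worktop when the burr is home. More than 35 N between washer and grinder (shaft and fork included) mars it.
- keeper (a joint): Travel of the steel retaining fork in m: 0 open (starts within 6 mm of it), 0.058 fully in, at its stop. Slides along the grinder's own -y, to the shaft, under about 3 N, and stays where left. 5 mm thick, underside 87 mm above the worktop: it passes 2 mm over the washer only if burr and washer are home. Fully in, its two prongs reach past the shaft on both sides.
- keeper_tab (a point): Top centre of the fork's upright black tab, 118 mm above the worktop; tab 30 mm wide (grinder's x), 10 mm thick along the slide (y), 26 mm tall. It moves with the fork.
- beaker: Green glazed beaker, 76 mm across, 82 mm high; bystander. Origin under its centre.
- mug: Small white cup with a handle, 59 x 83 mm, 55 mm high; bystander. Origin under its centre.
- spice_jar: Glass spice jar with a green cap, 46 mm across, 106 mm high; bystander. Origin under its centre.
- pinch_pot: Small speckled bowl, 67 mm across, 30 mm high; bystander. Origin under its centre.
- lemon: Lemon, 73 x 53 x 53 mm; bystander. Origin at its underside.
- timer: Round green and white egg timer, 54 mm across, 41 mm high; bystander. Origin under its centre.
Not all that is in view belongs to the job. What is shaped like the burr but pink is not meant.

How it is judged:
By the outcome, as a careful person would: the job done as asked, in the order asked, and still so for the second after the job is handed in, with the robot touching nothing.
It also fails if it takes over 72 s, if anything falls off the work surface, if the arm or the gripper's body presses on something with over 40 N, if the wrist force passes 120 N, or if a joint passes its speed limit or range.

## Robot

A 6-joint arm with a two-finger parallel gripper is mounted at the origin on a cart in front of the work surface, level with it; the furniture and walls round the work are solid. World frame = base frame: x ahead of the robot, y to its left, z up, the work surface at z = 0. Lengths are in m, angles in rad, forces in N, time in s.
With the tool pointing down it reaches from about 0.325 to 0.85 m from the base axis. Payload 4.4 kg.
Tool frame: the origin (TCP) lies midway between the tips of the shut fingers; the grasp point (between the pads) lies 19 mm behind it (arm.grasp_offset is the distance from the TCP to the grasp point, in m); z points along the fingers, y is the line along which they close (so a half turn about z gives the same grasp; the last joint's range is limited). The gripper opens to 94 mm and grips with 3 to 60 N. Pads are 16 mm wide; open, the fingers measure 119 mm over their backs; the gripper's body (75 mm by 177 mm) begins 78 mm behind the grasp point.
Start: joints at [-1.363, 0.207, 1.542, -0, 1.393, -0.15], TCP at [0.201, -0.539, 0.205] pointing down, gripper open.
Joint ranges: [-2.73, 2.73], [-0.86, 2.22], [0.23, 2.46], [-1.11, 4.25], [0.08, 2.63], [-2.82, 2.82]. Speed limits (rad/s): [2.79, 2.79, 3.14, 3.14, 3.14, 3.14].

## Interface

Orientations are given as [roll, pitch, yaw] about the fixed x, y, z axes, in that order (R = Rz(yaw) Ry(pitch) Rx(roll)).
In Python, from cell import arm, fingers, planner, eyes, order gives the robot as it stands. Calls block until the motion is done:
- arm.move_ptp(position, orientation): joint-space move of the TCP to a pose.
- arm.servo_line(position, attitude=None, vel=0.15): straight line of the TCP; attitude=None keeps the orientation; vel is the mean speed in m/s.
- arm.set_joints(angles): joint-space move.
- fingers.gripper_to(opening, grip_force=None): opening from 0.0 (shut) to 1.0 (fully open); grip_force is the grip in N (None keeps the last); returns when the fingers have stopped.
- arm.dwell(seconds).
- planner.solve_ik(position, orientation): joint angles nearest the present ones, or None.
- arm.read_state(): the state.
- eyes.read_camera(name): name is "scene" or "top" or "wrist"; returns (picture, depth): 480x640x3 uint8, red, green, blue; 480x640 float32, m along the optical axis (not along the pixel's ray), 0 where there is no reading.
- eyes.camera_model(name): a dict with "fx", "fy", "cx", "cy" (pixels), "distortion" ([k1, k2, p1, p2, k3] as OpenCV has them; the pictures are not rectified), "R" (3x3) and "t" (3): a world point X has camera coordinates R X + t. Camera axes: x right, y down, z forward; pixel columns grow to the right and rows downward; lengths in m; the calibration is good to about 2 mm. A picture is of the moment at which its call begins: read the wrist's pose just before it. camera_model takes no time and is no camera call; for the wrist camera it gives the pose at the moment of the call.
A pose or a line that the arm cannot do raises arm.MotionError and nothing moves.
- order.job_done(): hands the job in; it is judged then, once.
The state is a dict: "clock": time; "joint_pos": joint angles; "joint_vel": joint speeds; "effort": joint torques, N m; "tcp_pos": TCP position; "tcp_rot": TCP orientation; "wrist_force": force on the tool from outside, world axes, zero at the start; "wrist_torque": the same for the moment, N m; "opening": opening from 0.0 (shut) to 1.0 (fully open); "finger_force": force on a finger pad.
Only numpy, scipy, OpenCV 4.12 (cv2) and the standard library are available. Lean on these libraries where they do the work, as an engineer would, in place of code of your own. Each camera call takes 0.05 s, during which the arm holds its last target. There are 200 camera calls.

## Working session

There is one attempt and no reset: what is moved stays moved. The work goes in short steps, each a Python script; the robot and the scene stay as the last script left them, time stands still between calls to the robot, and variables do not carry over. Pictures are saved under pics/ and viewed, at most 10 in all, crops included, and the job is handed in when it is done.

```bash
ls; mkdir -p pics; cat > h.py <<'E'
import numpy as np, cv2
from cell import arm, fingers, planner, eyes, order
def grab(n,save=None):
    m=eyes.camera_model(n); p,d=eyes.read_camera(n)
    if save:
        cv2.imwrite('pics/'+save+'.png',p[:,:,::-1]); np.savez('pics/'+save+'.npz',d=d,p=p,**{k:np.array(v) for k,v in m.items()})
    return m,p,d
def K(m): return np.array([[m['fx'],0,m['cx']],[0,m['fy'],m['cy']],[0,0,1.]],float)
def world(m,uv,z):
    "depth z (n,) at pixels uv (n,2)"
    uv=np.asarray(uv,float).reshape(-1,1,2)
    n=cv2.undistortPoints(uv,K(m),np.array(m['distortion'],float)).reshape(-1,2)
    z=np.broadcast_to(np.asarray(z,float),(len(n),))
    c=np.c_[n*z[:,None],z]
    return (c-np.array(m['t']).reshape(3))@np.array(m['R'])
def cloud(m,d):
    v,u=np.nonzero(d>0); return np.c_[u,v],world(m,np.c_[u,v],d[v,u])
def onplane(m,uv,h):
    "ray meets z=h"
    a=world(m,uv,0.0);b=world(m,uv,1.0)
    return a+(b-a)*((h-a[:,2])/(b[:,2]-a[:,2]))[:,None]
def proj(m,X):
    R=np.array(m['R']);return cv2.projectPoints(np.asarray(X,float).reshape(-1,1,3),cv2.Rodrigues(R)[0],np.array(m['t'],float).reshape(3),K(m),np.array(m['distortion'],float))[0].reshape(-1,2)
def st():
    s=arm.read_state(); return s
E
python3 - <<'E'
from h import *
for n in('top','scene'):
    m,p,d=grab(n,n+'0'); print(n,m['t'],np.round(-np.array(m['R']).T@np.array(m['t']).reshape(3),3),m['fx'],m['distortion'],(d>0).mean())
s=st();print(s)
E
```

```text
pics
top [-0.05750089  0.49904216  1.39804385] [ 0.348 -0.046  1.443] 498.2417333281802 [-0.07558798  0.          0.          0.          0.        ] 0.9959928385416666
scene [-0.24361208  0.33170712  0.95870512] [-0.428 -0.507  0.805] 541.7382964683542 [-0.11692182  0.          0.          0.          0.        ] 0.9960416666666667
{'clock': 0.1, 'joint_pos': array([-1.36350760e+00,  2.07371433e-01,  1.54278837e+00,  2.59983925e-05,
        1.39349637e+00, -1.50485902e-01]), 'joint_vel': array([ 0.00352422,  0.00047181, -0.00173776,  0.00101199, -0.00056512,
        0.00139581]), 'effort': array([-3.78297527e-04, -3.71863639e+01, -2.82293844e+01,  7.00621423e-02,
        3.11050855e-02, -5.95989263e-05]), 'tcp_pos': array([ 0.20121477, -0.53787426,  0.20439689]), 'tcp_rot': array([-3.13955629e+00, -3.34652468e-04,  3.57769678e-01]), 'wrist_force': array([-0.51884447, -0.11432859,  0.16128466]), 'wrist_torque': array([ 2.97968407e-02, -8.70784291e-03,  9.34531217e-05]), 'finger_force': 0.0, 'opening': 0.996626427069796}
```

View pics/top0.png

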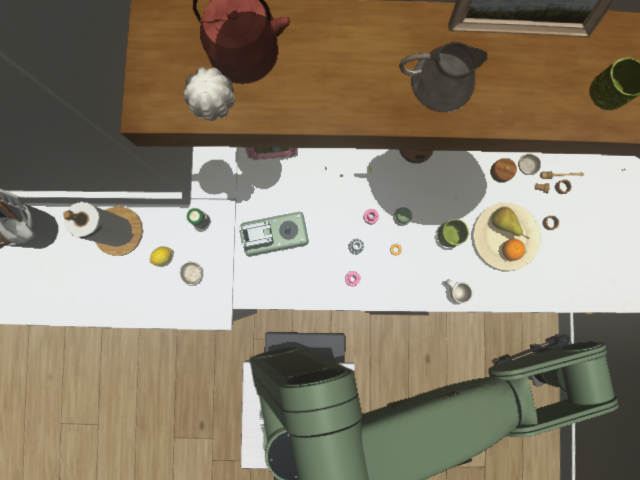

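View pics/scene0.png

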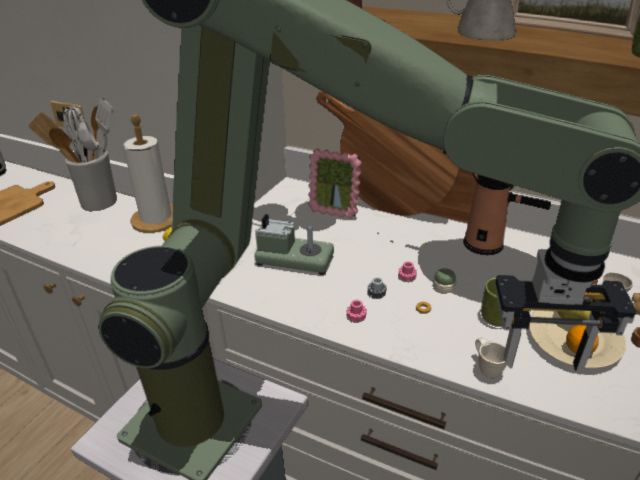

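Top view: candidates for the burr are the dark one at (356,246), pink look-alikes at (371,216) and (353,279), and dark rings at (551,223) and (563,187). I choose the dark one at (356,246). The brass washer is at (396,250), the grinder shaft at about (289,230), with the housing to its left.

```bash
python3 - <<'E'
from h import *
z=np.load('pics/top0.npz');m=z;d=z['d']
for n,uv in dict(burr=(356,246),pinkA=(371,216),pinkB=(353,279),washer=(396,250),shaft=(289,229),tab=(243,236),timer=(402,216),beaker=(453,233),mug=(460,292),shelf=(300,120),shelfedge=(300,143),counter=(330,290)).items():
    print(n,np.round(world(m,[uv],d[uv[1],uv[0]])[0],3))
R=np.array(eyes.camera_model('wrist')['R']);t=np.array(eyes.camera_model('wrist')['t']).reshape(3)
s=st();from scipy.spatial.transform import Rotation as Ro
T=Ro.from_euler('xyz',s['tcp_rot']).as_matrix();c=-R.T@t
print('cam in tcp',T.T@(c-s['tcp_pos']),'\n',T.T@R.T,eyes.camera_model('wrist')['fx'])
p=z['p'][190:300,230:420,::-1];cv2.imwrite('pics/topcrop.png',cv2.resize(p,None,fx=4.2,fy=4.2,interpolation=cv2.INTER_CUBIC))
E
```

```text
burr [ 0.485 -0.162  0.003]
pinkA [ 0.575 -0.206 -0.003]
pinkB [ 0.39  -0.155  0.001]
washer [ 0.475 -0.278  0.006]
shaft [0.521 0.029 0.089]
tab [0.499 0.153 0.096]
timer [ 0.57  -0.29   0.042]
beaker [ 0.527 -0.446  0.009]
mug [ 0.356 -0.463  0.011]
shelf [ 0.668 -0.013  0.546]
shelfedge [ 0.642 -0.011  0.487]
counter [ 0.357 -0.089 -0.003]
cam in tcp [ 7.35136266e-02 -2.96113424e-05 -1.79226716e-01] 
 [[ 6.73928665e-04 -9.66718977e-01 -2.55839727e-01]
 [ 9.99999688e-01  5.46048314e-04  5.70877671e-04]
 [-4.12177427e-04 -2.55840032e-01  9.66719043e-01]] 371.71850088010393
```

View pics/topcrop.png

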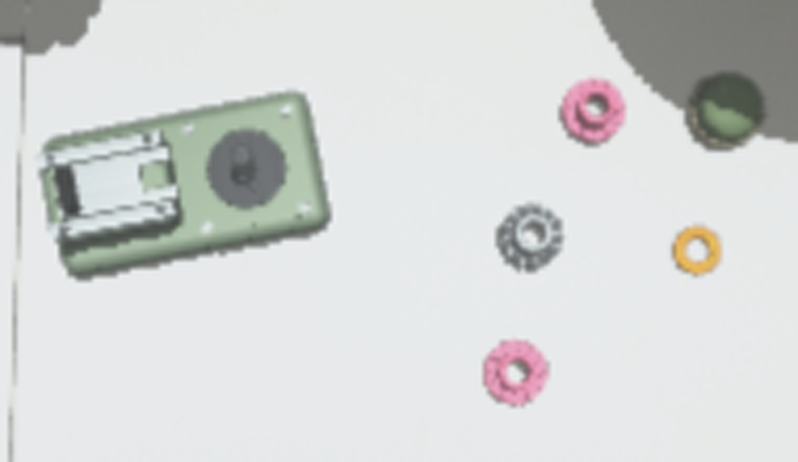

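The crop shows the dark burr at (530,237) = full image (356,246), clearly different from both pink ones. Next, wrist-camera close-ups of the burr with the washer, then the grinder.

```bash
python3 - <<'E'
from h import *
arm.move_ptp([0.48,-0.21,0.16],[np.pi,0,1.74]); arm.dwell(.2)
grab('wrist','w1'); print(st()['clock'],st()['tcp_pos'],st()['tcp_rot'])
arm.move_ptp([0.52,0.035,0.22],[np.pi,0,1.74]); arm.dwell(.2)
grab('wrist','w2'); print(st()['clock'],st()['tcp_pos'],st()['joint_pos'])
E
```

```text
1.9417 [ 0.47982663 -0.21084028  0.16010034] [3.14148610e+00 2.30004604e-04 1.73852074e+00]
3.1917 [0.51986596 0.03380991 0.21953198] [-1.01166600e-01  8.07815651e-02  1.65494551e+00 -1.76589144e-04
  1.40672251e+00 -2.68303805e-01]
```

View pics/w1.png

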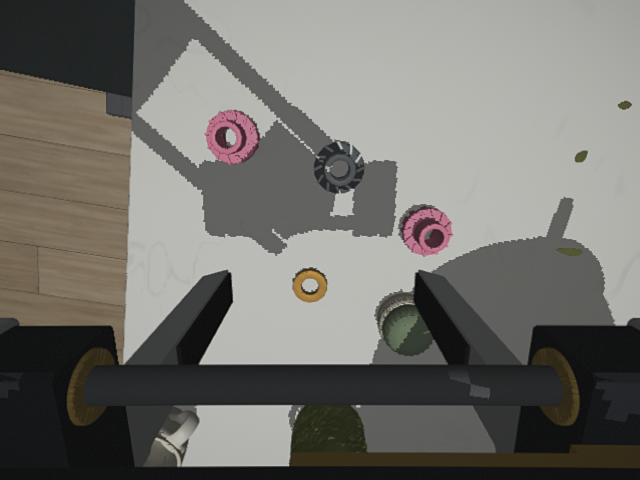

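View pics/w2.png

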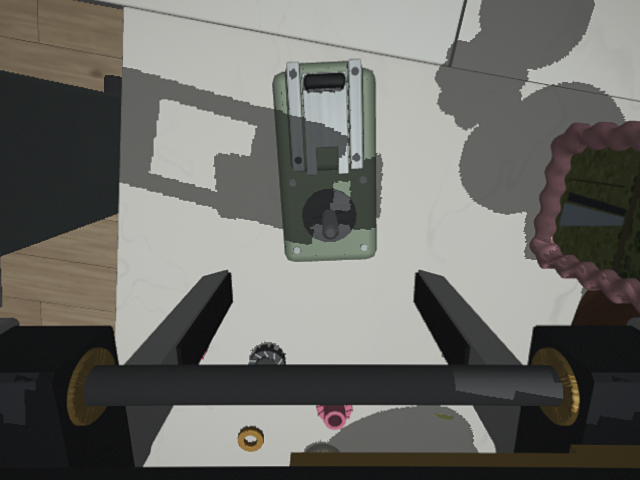

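w1 shows the burr at (339,167) and the washer at (310,285). w2 shows the grinder with the thrust face at (330,215), the tab at (324,80), and a faint key near the shaft. I'll fit positions from the depth clouds.

```bash
cat > fit.py <<'E'
from h import *
def circ(P):
    A=np.c_[2*P[:,:2],np.ones(len(P))];s=np.linalg.lstsq(A,(P[:,:2]**2).sum(1),rcond=None)[0]
    return s[:2],np.sqrt(s[2]+s[0]**2+s[1]**2)
E
python3 - <<'E'
from fit import *
for f in('w1','top0'):
    m=np.load('pics/%s.npz'%f);uv,X=cloud(m,m['d']);print(f)
    for n,c,h,ro in(('burr',(.485,-.165),(.031,.045),.02),('disc',(.485,-.165),(.012,.022),.03),('washer',(.475,-.278),(.005,.013),.025)):
        for it in range(3):
            q=X[(np.hypot(*(X[:,:2]-c).T)<ro)&(X[:,2]>h[0])&(X[:,2]<h[1])]
            if len(q)<5: break
            (cx,cy),r,_=*cv2.minEnclosingCircle(q[:,:2].astype(np.float32)),0
            c=(cx,cy) if n!='' else c
        print(n,len(q),np.round(c,4),round(r,4),np.median(q[:,2]) if len(q) else 0)
    t=X[(np.hypot(*(X[:,:2]-[.4,-.22]).T)<.03)];print('table z',np.median(t[:,2]),t[:,2].std())
for f in('w2','top0'):
    m=np.load('pics/%s.npz'%f);uv,X=cloud(m,m['d']);print(f)
    g=(X[:,0]>.42)&(X[:,0]<.62)&(X[:,1]>-.05)&(X[:,1]<.2)
    b=X[g&(X[:,2]>.02)]
    print('base rect',cv2.minAreaRect(b[:,:2].astype(np.float32)))
    h=np.histogram(b[:,2],bins=np.arange(.02,.125,.004));print(np.c_[h[1][:-1]*1000,h[0]].astype(int).tolist())
    ta=b[b[:,2]>.104];
    for lab,q in(('tab',ta[ta[:,1]>.09]),('shaft',ta[ta[:,1]<.06])):
        if len(q)>3: print(lab,len(q),np.round(q.mean(0),4),np.round(q.min(0),4),np.round(q.max(0),4),cv2.minAreaRect(q[:,:2].astype(np.float32)))
m=np.load('pics/w2.npz');p=m['p'][165:265,275:385,::-1].astype(float);p=np.clip((p/255)**.5*255,0,255).astype(np.uint8)
a=cv2.resize(p,None,fx=5,fy=5,interpolation=cv2.INTER_CUBIC)[:500,:]
m=np.load('pics/w1.npz');p=m['p'][135:200,305:373,::-1].astype(float);p=np.clip((p/255)**.7*255,0,255).astype(np.uint8)
b=cv2.resize(p,(240,230),interpolation=cv2.INTER_CUBIC);o=np.zeros((500,790,3),np.uint8);o[:500,:550]=a;o[:230,550:]=b;cv2.imwrite('pics/crop2.png',o)
E
```

```text
w1
burr 495 [ 0.4843 -0.1601] 0.0129 0.03674370962019791
disc 1264 [ 0.4842 -0.1604] 0.0224 0.017166821006613545
washer 703 [ 0.477  -0.2757] 0.0171 0.007752034600189665
table z 0.1996828992050163 0.12433446845030492
top0
burr 40 [ 0.4852 -0.1625] 0.0129 0.03803734567582023
disc 92 [ 0.4858 -0.1614] 0.022 0.017403493377931387
washer 83 [ 0.4765 -0.2823] 0.0242 0.00818280981055631
table z 0.0013427593934520019 0.0031978418401861827
w2
base rect ((0.5109338760375977, 0.07456197589635849), (0.1491485834121704, 0.18478305637836456), 12.204140663146973)
[[20, 0], [24, 31], [28, 405], [32, 1448], [36, 7553], [40, 935], [44, 110], [48, 10], [52, 12], [56, 11], [60, 13], [64, 11], [68, 11], [72, 16], [76, 51], [80, 425], [84, 1180], [88, 1739], [92, 4213], [96, 37], [100, 92], [104, 118], [108, 47], [112, 92], [116, 557], [120, 0]]
tab 719 [0.5011 0.1444 0.1164] [0.4862 0.1374 0.1044] [0.5159 0.1523 0.12  ] ((0.5010371804237366, 0.14529332518577576), (0.029871175065636635, 0.011416261084377766), 12.356932640075684)
shaft 53300 [0.4984 0.0484 0.3223] [0.4391 0.0137 0.104 ] [0.5765 0.06   0.35
[... 169 characters left out ...]
0.0971507877111435, 0.18509423732757568), 12.006722450256348)
[[20, 12], [24, 14], [28, 59], [32, 222], [36, 576], [40, 445], [44, 89], [48, 15], [52, 6], [56, 4], [60, 11], [64, 9], [68, 5], [72, 10], [76, 12], [80, 37], [84, 79], [88, 152], [92, 237], [96, 122], [100, 10], [104, 9], [108, 6], [112, 11], [116, 17], [120, 15]]
tab 51 [0.5008 0.1434 0.1175] [0.4866 0.1367 0.105 ] [0.5162 0.1504 0.1265] ((0.5013947486877441, 0.14390431344509125), (0.03042030893266201, 0.012170928530395031), 6.387718677520752)
shaft 10 [0.525  0.0314 0.1087] [0.5191 0.0276 0.1041] [0.5298 0.0383 0.1164] ((0.5250425338745117, 0.032426390796899796), (0.011629978194832802, 0.009588722139596939), 47.55473327636719)
```

View pics/crop2.png

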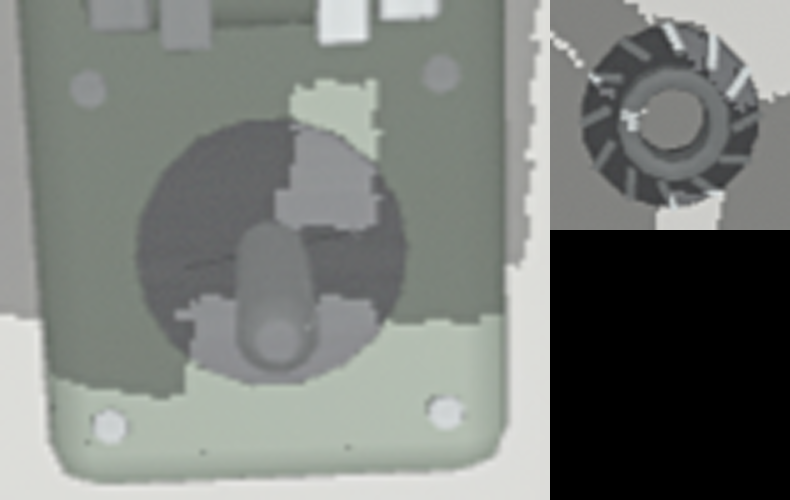

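```bash
python3 - <<'E'
from fit import *
m=np.load('pics/w2.npz');uv,X=cloud(m,m['d'])
hsv=cv2.cvtColor(m['p'],cv2.COLOR_RGB2HSV)
print('shaft top by pixel',onplane(m,[(330.6,233)],.108))
s=hsv[uv[:,1],uv[:,0]]
q=(np.abs(uv[:,0]-330)<32)&(np.abs(uv[:,1]-215)<32)&(s[:,1]<40)&(s[:,2]<150)&(X[:,2]>.035)&(X[:,2]<.05)
P=X[q];print('disc',len(P),cv2.minEnclosingCircle(P[:,:2].astype(np.float32)),np.median(P[:,2]))
sh=X[(np.abs(uv[:,0]-331)<12)&(X[:,2]>.1)&(X[:,2]<.112)&(np.abs(uv[:,1]-233)<14)];print('top',len(sh),sh.mean(0),sh.min(0),sh.max(0))
c=np.array(cv2.minEnclosingCircle(P[:,:2].astype(np.float32))[0])
k=X[(np.hypot(*(X[:,:2]-c).T)<.02)&(X[:,2]>.0435)&(X[:,2]<.05)]
print('key',len(k),cv2.minAreaRect(k[:,:2].astype(np.float32)) if len(k)>4 else 0)
kk=(k[:,:2]-c)*1000;print(np.round(kk[::max(1,len(kk)//25)],1).tolist())
if len(k)>4:
    u,sv,v=np.linalg.svd(kk-0*kk.mean(0));print('dir',np.degrees(np.arctan2(v[0,1],v[0,0])),sv, kk.mean(0))
# rails for grinder axis
r=X[(X[:,0]>.45)&(X[:,0]<.57)&(X[:,1]>.06)&(X[:,1]<.2)&(X[:,2]>.084)&(X[:,2]<.1)];print('rails',cv2.minAreaRect(r[:,:2].astype(np.float32)))
for f in('top0',):
    m=np.load('pics/top0.npz');print('top: disc centre',onplane(m,[(230+246/4.2,190+168/4.2)],.04))
E
```

```text
shaft top by pixel [[0.52536952 0.03454637 0.108     ]]
disc 3621 ((0.5258501768112183, 0.03414919972419739), 0.04378267005085945) 0.039131621335814805
top 163 [0.52445254 0.03611479 0.10455758] [0.51808712 0.028422   0.1001421 ] [0.5314872  0.04161639 0.10915002]
key 119 ((0.5239442586898804, 0.03676940128207207), (0.03383056819438934, 0.009123655036091805), 22.233993530273438)
[[-3.8, 6.8], [0.0, 7.3], [-3.8, 6.6], [-6.4, 4.9], [8.9, 7.1], [12.6, 7.9], [6.2, 5.5], [10.1, 6.0], [13.7, 7.1], [7.2, 5.1], [11.2, 5.2], [15.0, 6.0], [7.4, 4.0], [11.5, 4.1], [15.2, 5.0], [6.8, 2.6], [10.5, 3.3], [-11.2, -1.7], [6.8, 1.9], [-15.9, -3.3], [-12.0, -2.6], [-8.2, -2.0], [-13.8, -3.5], [-10.0, -3.1], [-15.5, -5.2], [-11.7, -4.3], [-7.9, -3.7], [-13.5, -5.7], [-9.7, -5.1], [-14.3, -6.7]]
dir 21.59197583743352 [126.12881777  31.16848611] [-1.23536395  1.36573281]
rails ((0.5061326026916504, 0.12105588614940643), (0.059107739478349686, 0.08580255508422852), 12.092991828918457)
top: disc centre [[0.52467217 0.03236923 0.04      ]]
```

Shaft at about (.5255,.0343), grinder axis turned 12.1°, key at roughly 22°. Now I'll pick up the burr.

```bash
python3 - <<'E'
from h import *
D=[np.pi,0,1.74]
fingers.gripper_to(.6,15)
arm.move_ptp([.4845,-.1605,.08],D)
arm.servo_line([.4845,-.1605,.0195],vel=.08)
s=st();print(s['wrist_force'],s['tcp_pos'])
fingers.gripper_to(.15,15)
s=st();print(s['opening']*94,s['finger_force'],s['wrist_force'],s['wrist_torque'])
arm.servo_line([.4845,-.1605,.17],vel=.15);arm.dwell(.2)
s=st();print(s['clock'],s['opening']*94,s['finger_force'],s['wrist_force'],s['tcp_pos'])
m,p,d=grab('wrist','w3')
E
```

```text
[ 0.45032481 -1.39733693  0.17631879] [ 0.48495095 -0.16073627  0.01985921]
25.756100637720188 15.000132895074785 [-0.06533455  0.16489621  2.46570284] [ 0.01704542 -0.07593629 -0.02824177]
7.7417 25.78389881828511 14.999769204296172 [-0.26600766 -0.04824098 -0.72635279] [ 0.48387492 -0.16016465  0.16890492]
```

View pics/w3.png

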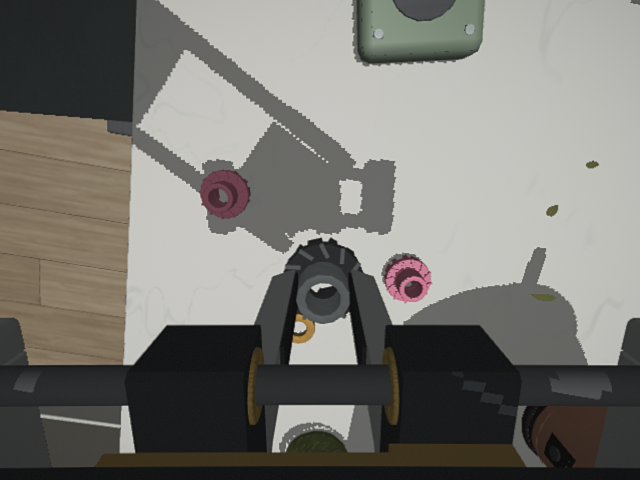

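The burr is held between the fingers, hub at (323,293). I'll measure the in-hand offset and lower it over the shaft.

```bash
python3 - <<'E'
from fit import *
m=np.load('pics/w3.npz');uv,X=cloud(m,m['d']);t=np.array([.48387492,-.16016465,.16890492])
q=X[(np.hypot(*(X[:,:2]-t[:2]).T)<.016)&(np.abs(X[:,2]-t[2]-.0175)<.004)&(uv[:,1]<325)&(abs(uv[:,0]-323)<30)]
print(len(q),np.round(cv2.minEnclosingCircle(q[:,:2].astype(np.float32))[0]-t[:2],4),cv2.minEnclosingCircle(q[:,:2].astype(np.float32))[1],np.median(q[:,2])-t[2])
D=[np.pi,0,1.74];S=[.5255,.0343]
arm.move_ptp(S+[.165],D);arm.dwell(.2)
b=st();print(b['clock'],b['tcp_pos'],b['wrist_force'])
for z in(.14,.127,.118,.11,.10,.09,.08,.072):
    arm.servo_line(S+[z],vel=.05);s=st();f=s['wrist_force']-b['wrist_force'];print(z,np.round(s['tcp_pos'],4),np.round(f,1),round(s['clock'],1))
    if abs(f).max()>6: print('stop');break
E
```

```text
1496 [-0.0004  0.0002] 0.015523403882980347 0.01694120848242689
8.8083 [0.52559013 0.03272212 0.16505297] [ 0.42574815 -0.44823245 -1.46564369]
0.14 [0.5255 0.0344 0.1398] [-0.4  0.1 -0.2] 9.5
0.127 [0.525  0.0344 0.1264] [-0.1  1.   0.5] 9.9
0.118 [0.5251 0.0343 0.1175] [-0.3  0.   0.3] 10.2
0.11 [0.525  0.0343 0.1094] [-0.6  0.3  0.7] 10.5
0.1 [0.525  0.0344 0.0994] [-0.7  0.2 -0.8] 10.9
0.09 [0.525  0.0343 0.0894] [-0.7  0.3 -0.1] 11.2
0.08 [0.5251 0.0343 0.0794] [-0.9  1.2  0.1] 11.6
0.072 [0.525  0.0343 0.0715] [-0.7  1.2  1.1] 11.9
```

```bash
python3 - <<'E'
from h import *
S=[.5255,.0343];B=np.array([.0,-.1,-1.3])
def f(): 
    F=np.mean([st()['wrist_force'] for _ in range(3)],0)-B; return F
for z in(.069,.067,.066,.065,.064,.063,.062,.061,.060):
    arm.servo_line(S+[z],vel=.02);arm.dwell(.05);F=f();s=st();print(z,np.round(s['tcp_pos'],4),np.round(F,1),round(s['clock'],1))
    if F[2]>4: break
E
```

```text
0.069 [0.5255 0.0343 0.069 ] [-0.6 -0.1  0. ] 12.2
0.067 [0.5254 0.0343 0.0669] [0.3 1.  0.9] 12.5
0.066 [0.5255 0.0343 0.066 ] [0.1 0.2 0.4] 12.8
0.065 [0.5257 0.0342 0.0657] [-1.3 -0.2  5.9] 13.1
```

```bash
cat > turn.py <<'E'
from h import *
S=[.5255,.0343];B=np.array([.0,-.1,-1.3]);zc=.0648
def f(): return np.mean([st()['wrist_force'] for _ in range(3)],0)-B
def search(yaws):
    for y in yaws:
        arm.servo_line(S+[zc],[np.pi,0,y],vel=.03);F=f();s=st()
        print(round(y,2),round(s['tcp_pos'][2],4),np.round(F,1),np.round(s['wrist_torque'][2],3),round(s['clock'],1))
        if s['tcp_pos'][2]<.0652 and F[2]<2.5: return y
        if F[2]>15: return None
E
python3 - <<'E'
from turn import *
print(search(1.74+.06*np.arange(1,5)))
E
```

```text
1.8 0.0656 [-2.   0.3  7. ] 0.004 13.4
1.86 0.0657 [-1.4  0.9  6.6] 0.016 13.6
1.92 0.0656 [ 0.1 -0.2  6.4] -0.014 13.9
1.98 0.0656 [-0.5 -0.1  6.4] 0.048 14.1
None
```

```bash
python3 - <<'E'
from turn import *
r=search(np.arange(2.04,2.56,.06))
if r is None and f()[2]<12:
    zc=.0665;arm.servo_line(S+[.0648],[np.pi,0,2.2],vel=.1)
    arm.servo_line(S+[.0648],[np.pi,0,1.74],vel=.1)
    import turn; r=search(np.arange(1.70,.9,-.06))
print(r,st()['opening']*94)
E
```

```text
2.04 0.0656 [-0.5  0.9  6.3] 0.009 14.4
2.1 0.0656 [-0.4 -0.1  6.6] 0.054 14.6
2.16 0.0656 [-0.4 -0.2  6. ] 0.031 14.9
2.22 0.0656 [0.4 0.4 6.6] -0.058 15.1
2.28 0.0655 [-0.   0.5  6.4] -0.017 15.4
2.34 0.0655 [-0.5 -0.5  6.4] 0.029 15.6
2.4 0.0652 [ 0.6 -0.   6. ] 0.036 15.9
2.46 0.0652 [2.4 0.  4.9] -0.004 16.1
2.52 0.0639 [2.3 0.1 2. ] -0.012 16.4
2.5200000000000005 25.691878454986206
```

```bash
python3 - <<'E'
from turn import *
y=2.55
for z in(.0635,.0625,.0615,.0605,.0598,.0592,.0587):
    arm.servo_line(S+[z],[np.pi,0,y],vel=.02);arm.dwell(.05);F=f();s=st();print(z,np.round(s['tcp_pos'],4),np.round(F,1),np.round(s['wrist_torque'],3),round(s['clock'],1))
    if F[2]>5 or abs(F).max()>8: break
E
```

```text
0.0635 [0.5247 0.0346 0.0627] [ 3.1  0.6 -1.1] [ 0.162 -0.544  0.009] 16.7
0.0625 [0.5248 0.0344 0.0621] [ 1.   0.6 -0.7] [ 0.131 -0.299  0.018] 17.0
0.0615 [0.5251 0.0342 0.0613] [0.2 1.  0.5] [ 0.033 -0.139  0.023] 17.3
0.0605 [0.5254 0.0343 0.0604] [0.1 0.4 0.1] [-0.03  -0.146  0.006] 17.6
0.0598 [0.5255 0.0343 0.0598] [ 0.1 -0.3 -0.1] [-0.004 -0.129  0.062] 17.9
0.0592 [0.5255 0.0343 0.0597] [-2.2  0.1  7. ] [ 0.031  0.388 -0.019] 18.2
```

The burr dropped exactly 6 mm, so it's home. I'll release it and fetch the washer.

```bash
python3 - <<'E'
from turn import *
arm.servo_line(S+[.0597],[np.pi,0,2.55],vel=.02)
fingers.gripper_to(.42,15);s=st();print(s['wrist_force'],s['opening']*94)
arm.servo_line(S+[.19],vel=.12)
D=[np.pi,0,1.74];W=[.4770,-.2757]
fingers.gripper_to(.55)
arm.move_ptp(W+[.07],D);arm.servo_line(W+[.0017],vel=.06)
s=st();print(s['tcp_pos'],s['wrist_force'],s['clock'])
fingers.gripper_to(.2,15);s=st();print(s['opening']*94,s['finger_force'])
arm.servo_line(W+[.17],vel=.15);arm.dwell(.2)
s=st();print(s['clock'],s['opening']*94,s['finger_force'],s['tcp_pos'],s['wrist_force']);grab('wrist','w4')
E
```

```text
[ 0.46433391  0.04490728 -0.81041054] 39.22076523704376
[ 0.47739993 -0.27603706  0.0022214 ] [-0.42124817  0.07506741 -0.07248292] 23.0833
32.56797869985222 15.000177528709173
25.0 32.59146705202139 14.999868641607463 [ 0.47650061 -0.27534726  0.1689802 ] [-0.35831698 -0.21829674 -1.22624906]
```

View pics/w4.png

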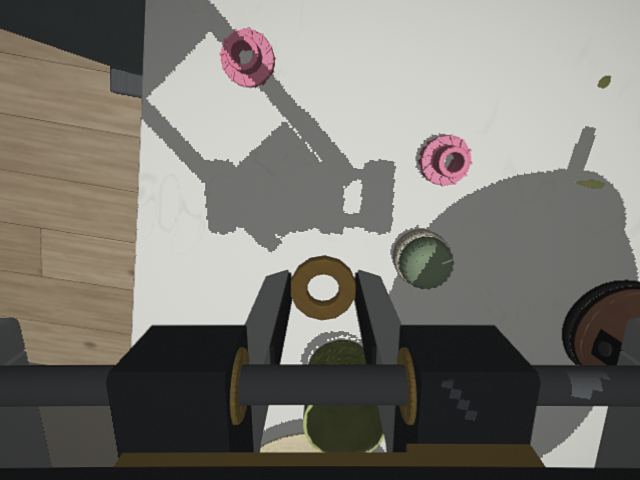

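The washer is held level at (323,288). I'll measure its offset and lay it on the hub.

```bash
python3 - <<'E'
from fit import *
m=np.load('pics/w4.npz');uv,X=cloud(m,m['d']);t=np.array([.47650061,-.27534726,.1689802])
q=X[(np.abs(X[:,2]-t[2]-.0063)<.004)&(uv[:,1]<322)&(uv[:,1]>254)&(abs(uv[:,0]-323)<31)]
c=np.array(cv2.minEnclosingCircle(q[:,:2].astype(np.float32))[0])-t[:2];print(len(q),c,np.median(q[:,2])-t[2])
A=np.linalg.lstsq(np.c_[q[:,:2]-q[:,:2].mean(0),np.ones(len(q))],q[:,2],rcond=None)[0];print('tilt',A)
D=[np.pi,0,1.74];S=np.array([.5255,.0343])
u=np.array([np.cos(1.74),np.sin(1.74)]);off=u*(c@u) # along tool x only
if np.hypot(*off)>.004: raise SystemExit('offset?')
S=list(S-off);print(S)
arm.move_ptp(S+[.165],D);arm.dwell(.2);b=st()['wrist_force']
for z in(.13,.115,.109,.104,.098,.092,.086,.082,.0805,.0795,.079,.0785,.078,.0775,.077):
    arm.servo_line(S+[z],vel=.05);s=st();f=s['wrist_force']-b;print(z,np.round(s['tcp_pos'],4),np.round(f,1),round(s['clock'],1))
    if f[2]>3 or abs(f).max()>6: print('stop');break
E
```

```text
2481 [-0.00086469  0.00024307] 0.005753289355880126
tilt [-0.00121233 -0.00661583  0.17462523]
[np.float64(0.5255648677434913), np.float64(0.03392029484635352)]
0.13 [0.5258 0.0339 0.1302] [ 0.3  0.7 -0.8] 27.3
0.115 [0.5251 0.034  0.1144] [ 1.   1.4 -1.4] 27.7
0.109 [0.5252 0.034  0.1086] [ 0.7  1.9 -0.6] 28.0
0.104 [0.5252 0.0339 0.1036] [ 0.6  0.8 -1.2] 28.3
0.098 [0.5251 0.034  0.0975] [ 0.3  1.3 -0.5] 28.5
0.092 [0.5251 0.0339 0.0915] [ 0.6  0.4 -1. ] 28.8
0.086 [0.5252 0.0339 0.0855] [-0.5  0.8  0. ] 29.1
0.082 [0.5253 0.0339 0.0817] [ 1.2  1.2 -2.7] 29.3
0.0805 [0.5255 0.0339 0.0805] [ 0.2  0.8 -0.5] 29.6
0.0795 [0.5256 0.0339 0.0795] [ 0.2  0.9 -1.5] 29.8
0.079 [0.5256 0.0339 0.079 ] [ 0.1  2.4 -0.6] 30.1
0.0785 [0.5257 0.0339 0.079 ] [-1.3  1.1  3.8] 30.3
stop
```

```bash
python3 - <<'E'
from fit import *
S=[.5256,.0339];D=[np.pi,0,1.74]
arm.servo_line(S+[.079],vel=.02)
fingers.gripper_to(.47);print(st()['opening']*94)
arm.servo_line(S+[.22],vel=.15);arm.dwell(.15)
m,p,d=grab('wrist','w5');uv,X=cloud(m,d);print(st()['clock'])
c=np.array([.5256,.0339])
q=X[(np.hypot(*(X[:,:2]-c).T)<.022)&(X[:,2]>.074)&(X[:,2]<.092)];print('washer',len(q),np.median(q[:,2]),cv2.minEnclosingCircle(q[:,:2].astype(np.float32)),np.linalg.lstsq(np.c_[q[:,:2]-q[:,:2].mean(0),np.ones(len(q))],q[:,2],rcond=None)[0])
q=X[(X[:,1]>.1)&(X[:,1]<.18)&(X[:,0]>.46)&(X[:,0]<.54)&(X[:,2]>.114)&(X[:,2]<.122)];print('tab',len(q),cv2.minAreaRect(q[:,:2].astype(np.float32)),np.median(q[:,2]))
cv2.imwrite('pics/w5c.png',cv2.resize(p[40:280,250:400,::-1],None,fx=2.5,fy=2.5))
E
```

```text
44.392216723896915
32.275
washer 922 0.08474651163051172 ((0.5249084234237671, 0.03407922387123108), 0.01716691069304943) [0.00074419 0.00158786 0.08446377]
tab 621 ((0.501027524471283, 0.1451566070318222), (0.029140952974557877, 0.01022151205688715), 11.546284675598145) 0.11757905395014409
```

View pics/w5c.png

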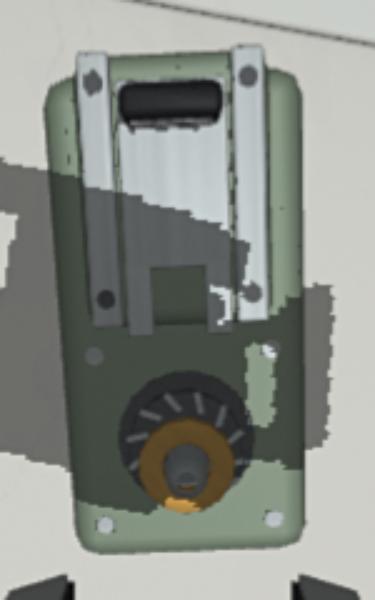

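The washer lies flat, its top at 84.7 mm; the black tab is at crop (170,100). Now I'll slide the fork in by its tab.

```bash
cat > fork.py <<'E'
from h import *
th=np.radians(12.1);u=np.array([np.sin(th),-np.cos(th)]);T=np.array([.5010,.1452]);D=[np.pi,0,th];z=.101
def slide(ds,b,lim=9):
    for x in ds:
        arm.servo_line([*(T+u*x),z],vel=.05);s=st();F=s['wrist_force']-b
        print(round(x,4),'travel',round((s['tcp_pos'][:2]-T)@u,4),'along',round(F[:2]@u,1),'side',round(F[0]*u[1]-F[1]*u[0],1),'z',round(F[2],1),round(s['clock'],1))
        if abs(F[:2]@u)>lim: break
E
python3 - <<'E'
from fork import *
fingers.gripper_to(.4,12)
arm.move_ptp([*T,.16],D);arm.servo_line([*T,z],vel=.08);arm.dwell(.1)
s=st();b=s['wrist_force'];print(s['clock'],s['tcp_pos'],b,s['joint_pos'])
fingers.gripper_to(.02,12);s=st();print(s['opening']*94,s['finger_force'],s['wrist_force']-b)
slide([.005,.02,.035,.045,.05,.052,.054,.056],b)
E
```

```text
35.15 [0.50171473 0.14531573 0.10177617] [-0.13965857  1.23202102  0.78469493] [1.16134561e-01 2.06382461e-01 1.77200852e+00 4.29152526e-06
 1.16154942e+00 1.47566796e+00]
9.916057516814984 12.000075727701187 [-0.74769546  0.09034802  0.88174563]
0.005 travel 0.005 along -1.7 side 0.2 z 0.4 35.9
0.02 travel 0.0213 along 1.4 side -0.6 z 0.7 36.4
0.035 travel 0.036 along 2.5 side 0.7 z 3.0 36.8
0.045 travel 0.0458 along 1.6 side 1.0 z 3.9 37.2
0.05 travel 0.0505 along -0.1 side 1.6 z 4.3 37.4
0.052 travel 0.052 along -0.6 side 1.0 z 3.9 37.7
0.054 travel 0.0539 along -1.4 side 1.6 z 4.8 37.9
0.056 travel 0.054 along -5.9 side 1.1 z 5.6 38.2
```

```bash
python3 - <<'E'
from fork import *
from fit import *
b=np.array([-.3,.6,.8])
slide([.0565,.057,.0575],b,10)
p=st()['tcp_pos'];arm.servo_line([p[0],p[1],z],vel=.02)
print(st()['opening']*94)
fingers.gripper_to(.3)
arm.servo_line([p[0],p[1],.2],vel=.12)
arm.move_ptp([.49,.0,.26],[np.pi,0,1.74]);arm.dwell(.2)
m,pp,d=grab('wrist','w6');uv,X=cloud(m,d);print(st()['clock'])
q=X[(X[:,1]>.06)&(X[:,1]<.15)&(X[:,0]>.46)&(X[:,0]<.55)&(X[:,2]>.114)&(X[:,2]<.122)];r=cv2.minAreaRect(q[:,:2].astype(np.float32));print('tab',len(q),r,(np.array(r[0])-T)@u)
c=proj(m,[[.522,.05,.09]])[0].astype(int);print(c)
x0,y0=max(c[0]-75,0),max(c[1]-100,0);cv2.imwrite('pics/w6c.png',cv2.resize(pp[y0:y0+200,x0:x0+150,::-1],None,fx=3,fy=3))
E
```

```text
0.0565 travel 0.054 along -7.9 side -0.0 z 5.9 38.4
0.057 travel 0.054 along -8.8 side 0.5 z 5.6 38.7
0.0575 travel 0.054 along -10.6 side -0.2 z 6.0 38.9
9.962921683447938
42.5167
tab 432 ((0.5120583176612854, 0.09207610040903091), (0.029022060334682465, 0.009619206190109253), 10.01539421081543) 0.05426168714758954
[366 171]
```

View pics/w6c.png

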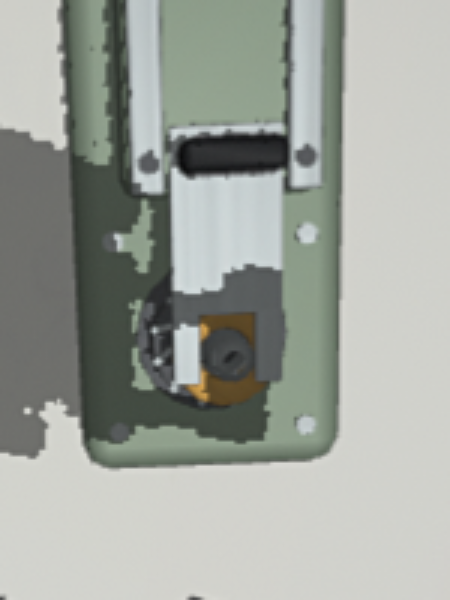

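The fork is at its stop: the tab is at crop (233,155), and both prongs pass either side of the shaft at (228,350), over the washer. The robot is clear, so I'm handing in.

```bash
python3 -c "
from h import *
print(order.job_done(),st()['clock'])"
```

```text
the job is handed in; nothing more can be done
the job is handed in; nothing more can be done
```

The grinder is back together and the job is handed in: the burr dropped home on the key, the washer lies flat on its hub and the fork is in against its stop, at about 43 s with no reading above about 11 N; no verdict came back.

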